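# Fill the slack in a six-jar tray and hold its front panel shut

### The job

Pack out this jar tray for shipping: stand the board filler block upright on the tray floor in front of the one front jar that leaves a gap wide enough for it, and do not set it down in front of the other two. Then fold the tray's sprung front panel up until it is fully flush with the tray's front and finish while still holding it pressed there with the fingers, firmly but without crushing the board, for the corner glue to set. Leave the jars standing where they are, and the things on the bench alone.

Things in the scene. Friction and masses are not known exactly. Their poses are not given: they have to be found in the camera images.
- tray: Fixed white board tray, 284 mm wide (y), 175 deep (x), walls 5 thick and 60 high, floor top 5 mm above the bench. Origin: middle of its front, on the bench; x points into the tray, y left, z up. Inside: x 0 (inner face of shut panel) to 170 mm, y -137 to 137. Three lanes at y = 88, 0, -88 mm; front jars stand against three unlisted round back jars, in varying order. All jars 86 mm high.
- front_panel (a joint): The tray's front panel, 284 wide, 54 high, 5 mm thick, folding on a crease along the tray's front edge (x = 0), 6 mm above the bench. 0 = upright, flush (dead stop, against a 12 mm wide glue tab at each front corner, x 0 to 4 mm); grows as it leans out to the robot, rad. The crease is springy: it rests leaning out at 0.5 to 0.75 rad and springs out again when let go.
- panel_edge (a point): Middle of the front panel's outer top edge: 54 mm from the crease along the panel, on its outer face (5 mm in front of the tray's front plane when shut). Pushing there, shutting takes about 3 N (0.15 N m about the crease), holding it pressed somewhat more; over 40 N crushes the board.
- round_jar: Front-row jar, amber glass, black lid, 450 g: round, 80 mm across its belly, 86 mm high, lid 66 mm across. Origin: at base level, on its rearmost point (the side to the tray's back); the jar reaches 80 mm from there along its -x, towards the tray's front.
- square_jar: Front-row jar of amber glass with a black lid, filled, 420 g: nearly square body 70 mm deep (x), 74 mm wide (y), 58 mm high, with the 60 mm lid 86 mm high. Origin: at base level, middle of its rear face; the jar reaches 70 mm from there along its -x.
- oblong_jar: Front-row jar of amber glass with a black lid, filled, 360 g: flat oblong body 56 mm deep (x), 74 mm wide (y), 58 mm high, with the 52 mm lid 86 mm high. Origin: at base level, middle of its rear face; the jar reaches 56 mm from there along its -x.
- filler: Filler block of glued layers of corrugated board, 45 g, 28 mm thick (x), 56 mm wide (y), 100 mm high, standing upright on the bench left or right of the tray. Origin: centre of its underside. It goes in with its 56 mm width along the tray's y and can be held across that width near its top, above the tray's walls.
- spare_jar: Bystander: a spare round jar like those in the tray, 80 mm across, 86 mm high, standing on the bench on the side where the filler is not. Origin: centre of its underside.
- tub: Bystander: clear plastic tub with a yellow lid, 90 mm across, 130 mm high, to the left of the tray, further back. Origin: centre of its underside.
- tape_roll: Bystander: roll of parcel tape lying flat, 100 mm across, 48 mm high, to the right of the tray, further back. Origin: centre of its underside.
Things that resemble listed ones, but are neither listed nor needed, are in the scene too. Of the things shaped like the filler, the white one is meant.

How it is judged:
By the outcome, as a careful person would: the job done as asked, in the order asked, and still so for the second after the job is handed in, while the arm keeps its last pose, push and grip.
It also fails if it takes over 58 s, if anything falls off the work surface, if the arm or the gripper's body presses on something with over 40 N, if the wrist force passes 120 N, or if a joint passes its speed limit or range.

### The arm

A 6-joint arm with a two-finger parallel gripper is mounted at the origin on the work surface. World frame = base frame: x ahead of the robot, y to its left, z up, the work surface at z = 0. Lengths are in m, angles in rad, forces in N, time in s.
With the tool pointing down it reaches from about 0.4 to 0.825 m from the base axis. Payload 7 kg.
Tool frame: the origin (TCP) lies on the centre line of the jaws, within the pads' length; the fingertips stand 14 mm ahead of it and the grasp point (between the pads) lies 5 mm behind it; z points along the fingers, y is the line along which they close (so a half turn about z gives the same grasp; the last joint's range is limited). The gripper opens to 88 mm and grips with 3 to 60 N. Pads are 19 mm wide; open, the fingers measure 130 mm over their backs; the gripper's body (78 mm by 193 mm) begins 47 mm behind the grasp point.
Start: joints at [1.416, 0.359, 0.012, 0, -1.224, -0.288], TCP at [0.289, 0.61, 0.241] pointing down, gripper open.
Joint ranges: [-3.07, 3.07], [-1.43, 2.12], [-1.02, 1.25], [-3.03, 1.67], [-3.05, -0], [-3.03, 3.03]. Speed limits (rad/s): [2.39, 2.39, 3.01, 3.14, 3.14, 3.14].

### API

Orientations are given as [roll, pitch, yaw] about the fixed x, y, z axes, in that order (R = Rz(yaw) Ry(pitch) Rx(roll)).
In Python, from station import arm gives the robot as it stands.
- The arm moves only by the tool move_arm, never from a script. Its argument "rows" is a list of rows, each an object with "translation": the shift along the tool's x, y, z in cm, a list of three; "rot": the turn, a rotation vector about the tool's x, y, z in degrees, a list of three; "hand": the closure, from 0 (fully open) to 1 (shut). A call has 1 to 8 rows; each row is the pose to reach, as a shift and turn from the pose commanded when the call began, along the tool's axes at that moment; what a row does not reach only later rows make up. A row lasts 1/12 s, in which the tool goes at most 41.7 mm and 7.16 degrees, less where a joint would pass 70% of its speed; a pose out of reach is approached as far as the arm can. A call with a gripper value outside its range is refused whole. The fingers move at their own pace and stop on an object; "squeeze" is the grip in N (left out, the last holds). Time passes only in rows, so rows that repeat a pose let the fingers close. It gives the time, the measured TCP pose, the force, the opening and the grip force at its end, in the units of the state.
- arm.get_state(): the state, without advancing time (a new reading comes with each control period).
- arm.grab_frame(name): name is "side" or "top" or "wrist"; returns (picture, depth): 384x512x3 uint8, red, green, blue; 384x512 float32, m along the optical axis (not along the pixel's ray), 0 where there is no reading.
- arm.camera_params(name): a dict with "vfov" (degrees; the focal length in pixels is half the picture's height over the tangent of half this angle, whatever the lens; pixels are square), "cx", "cy" (the principal point, pixels), "position" and "orientation" of the camera in the world; the wrist camera has in their place "tool_from_camera" (4x4, takes a point from camera to tool coordinates, whose origin is the TCP and whose axes are the flange's). Camera axes: x right, y down, z forward; pixel columns grow to the right and rows downward; lengths in m; the calibration is good to about 2 mm. A picture is of the moment at which its call begins: read the wrist's pose just before it. camera_params takes no time and is no camera call.
- arm.job_done(): hands the job in; it is judged then, once.
Trained networks look in the newest picture that a camera, given by its name, has taken for a name from the list of things; names that differ only in an ending like _2 or _b are one class to them, and where a whole thing is asked for, a point or a joint stands for the part that bears it (a point fixed in the world has none). Each returns a list of dicts, best first, with "p" (0 to 1); they miss things now and then, are a little off and sometimes report something else, mostly with a low value. They report only what shows in the picture. A call takes as long as a camera call. They do not tell look-alikes from the thing itself.
- arm.search_frame(label, camera): "point" ([x, y, z] in m, in the coordinates of the camera as it stood for that picture, good to about 4 mm: the middle of the surface that is visible of it).
- arm.pinpoint(label, camera): "point" ([x, y, z] in m, in the coordinates of the camera as it stood for that picture, good to about 4 mm: a listed point, or the origin of a listed thing).
The state is a dict: "t": time; "q": joint angles; "qd": joint speeds; "joint_efforts": joint torques, N m; "eef_pos": TCP position; "ee_rot": TCP orientation; "force": force on the tool from outside, world axes, zero at the start; "moment": the same for the moment, N m; "width": finger opening in m; "gripper_force": force on a finger pad.
Only numpy, scipy, OpenCV 4.12 (cv2) and the standard library are available. Lean on these libraries where they do the work, as an engineer would, in place of code of your own. Each camera call takes 0.05 s, during which the arm holds its last target. There are 200 camera calls.

## Working session

There is one attempt and no reset: what is moved stays moved. The work goes in short steps, Python scripts to look and compute and a tool call to move; the robot and the scene stay as the last step left them, time stands still between calls to the robot, and variables do not carry over. Pictures are saved under pics/ and viewed, at most 10 in all, crops included, and the job is handed in when it is done.

Besides the shell and the picture viewer there is one more tool, called by a JSON object that holds its "op" and its "data", one argument or row to a line. move_arm: Moves the arm, as the interface text tells. Its arguments: {"type":"object","properties":{"rows":{"type":"array","items":{"type":"object","properties":{"translation":{"type":"array","items":{"type":"number"}},"rot":{"type":"array","items":{"type":"number"}},"hand":{"type":"number"}}}},"squeeze":{"type":"number"}},"required":["rows"]}

```bash
mkdir -p pics
cat > h.py <<'E'
import numpy as np, cv2
from scipy.spatial.transform import Rotation as R
from station import arm
def T(cam, st=None):
    p=arm.camera_params(cam)
    if cam=="wrist":
        st=st or arm.get_state(); M=np.eye(4); M[:3,:3]=R.from_euler('xyz',st['ee_rot']).as_matrix(); M[:3,3]=st['eef_pos']
        return M@np.array(p['tool_from_camera']),p
    M=np.eye(4); o=np.array(p['orientation'])
    M[:3,:3]=o if o.shape==(3,3) else (R.from_euler('xyz',o).as_matrix() if o.size==3 else R.from_quat(o).as_matrix())
    M[:3,3]=p['position']; return M,p
def cloud(cam):
    M,p=T(cam); im,d=arm.grab_frame(cam); f=d.shape[0]/2/np.tan(np.radians(p['vfov'])/2)
    v,u=np.mgrid[:d.shape[0],:d.shape[1]]
    P=np.stack([(u-p['cx'])/f*d,(v-p['cy'])/f*d,d],-1)@M[:3,:3].T+M[:3,3]
    P[d==0]=np.nan
    return im,P,M
def w(M,pt): return (M@np.r_[pt,1])[:3]
E
python3 - <<'E'
from h import *
print(arm.camera_params('top')); print(arm.camera_params('side')['orientation'],arm.get_state())
for c in('top','side'):
    im,P,M=cloud(c); cv2.imwrite(f'pics/{c}0.png',im[:,:,::-1]); np.save(c+'.npy',P)
    for n in ['tray','front_panel','panel_edge','round_jar','square_jar','oblong_jar','filler','spare_jar','tub','tape_roll']:
        for r in arm.pinpoint(n,c): print(c,n,round(r['p'],2),w(M,r['point']).round(3))
E
```

```text
{'vfov': 51.80831452932447, 'cx': 262.0001129851216, 'cy': 187.66062335019708, 'position': array([0.36667804, 0.01025238, 1.09723055]), 'orientation': array([-2.93616899e+00,  2.28619918e-03, -1.68711985e+00])}
[-2.13280733  0.00349915 -0.53498648] {'t': 0.0, 'q': array([ 1.41610221e+00,  3.59388317e-01,  1.10971023e-02, -3.18679402e-04,
       -1.22410552e+00, -2.88113725e-01]), 'qd': array([-3.59345410e-04, -7.74791526e-05, -4.70279704e-04,  1.50928631e-03,
       -3.30625534e-04, -2.05121267e-03]), 'joint_efforts': array([-2.68888016e-04, -5.82726502e+01,  2.93058944e+01,  6.99716717e+00,
        6.95528928e-03, -1.82381032e-04]), 'eef_pos': array([0.28905085, 0.60948618, 0.23964406]), 'ee_rot': array([ 3.13997308e+00, -1.67553582e-04, -4.42916226e-01]), 'force': array([-0.96275636, -0.17911838, -0.74961275]), 'moment': array([-0.03801085,  0.06867336,  0.04446194]), 'gripper_force': 0.0, 'width': 0.0880186258137951}
top tray 0.82 [ 0.535 -0.001  0.003]Traceback (most recent call last):
  File "<stdin>", line 6, in <module>
ValueError: it knows: filler, oblong_jar, panel_edge, round_jar, spare_jar, square_jar, tape_roll, tray, tub
```

View pics/top0.png

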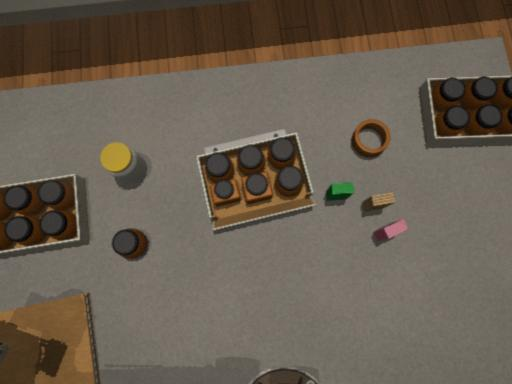

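The top view shows the tray at (255,180), with front jars oblong (223,188), square (257,185) and round (290,180). The filler-like blocks are green (342,190), tan striped (382,200) and pink (392,230). The spare jar is at (130,243). None of the blocks is clearly white yet, so I'll crop in close.

Run:
```python
from h import *
for c in('top','side'):
    im,P,M=cloud(c); cv2.imwrite(f'pics/{c}0.png',im[:,:,::-1]); np.save(c+'.npy',P); np.save(c+'im.npy',im)
    for n in ['tray','panel_edge','round_jar','square_jar','oblong_jar','filler','spare_jar','tub','tape_roll']:
        for r in arm.pinpoint(n,c): print(c,n,round(r['p'],2),w(M,r['point']).round(3))
im=np.load('topim.npy')
cv2.imwrite('pics/crop1.png',cv2.resize(im[120:260,190:420],None,fx=3.4,fy=3.4,interpolation=cv2.INTER_CUBIC)[:,:,::-1])
```

```text
top tray 0.8 [ 0.536 -0.001  0.005]
top panel_edge 0.9 [ 0.503 -0.009  0.053]
top round_jar 0.63 [ 0.637 -0.083  0.006]
top square_jar 0.92 [0.622 0.008 0.008]
top square_jar 0.38 [ 0.693  0.349 -0.   ]
top oblong_jar 0.75 [0.609 0.092 0.003]
top filler 0.79 [ 0.511 -0.314 -0.001]
top filler 0.74 [ 0.426 -0.334  0.003]
top filler 0.63 [ 0.549 -0.219  0.005]
top spare_jar 0.59 [0.478 0.351 0.004]
top tub 0.87 [0.692 0.35  0.002]
top tub 0.43 [ 0.701 -0.336  0.002]
top tape_roll 0.72 [ 0.695 -0.335 -0.001]
side tray 0.94 [ 0.537 -0.008 -0.002]
side panel_edge 0.74 [ 0.505 -0.011  0.05 ]
side round_jar 0.59 [ 0.638 -0.08   0.002]
side square_jar 0.68 [0.627 0.008 0.002]
side oblong_jar 0.67 [ 0.505 -0.011  0.047]
side oblong_jar 0.63 [0.615 0.098 0.004]
side filler 0.9 [ 0.549 -0.213 -0.001]
side filler 0.89 [ 0.51  -0.315  0.005]
side filler 0.62 [ 0.43  -0.332 -0.004]
side spare_jar 0.95 [ 0.478  0.35  -0.004]
side tub 0.88 [ 0.692  0.355 -0.001]
side tape_roll 0.62 [ 0.694 -0.335 -0.   ]
side tape_roll 0.43 [0.614 0.098 0.006]
```

View pics/side0.png

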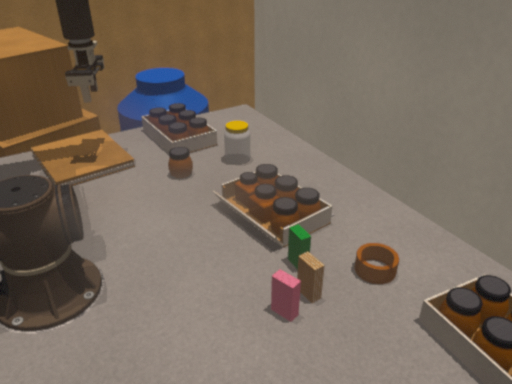

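View pics/crop1.png

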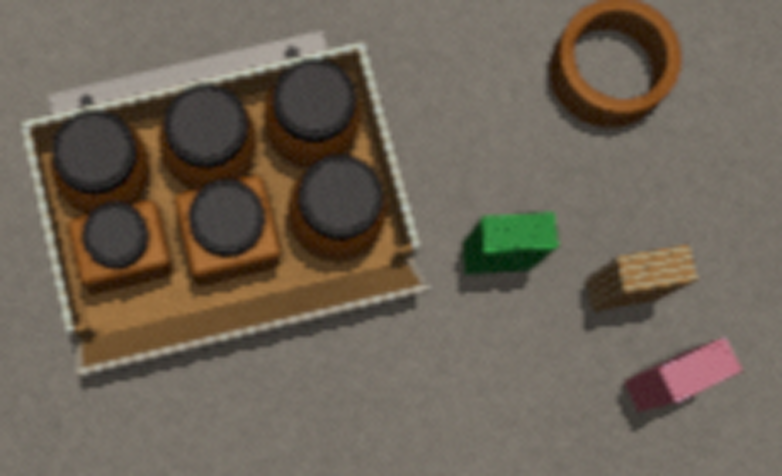

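No block looks plainly white. The tan striped block is corrugated board, but its hidden sides need a look. I'll measure colours and geometry from the cloud first.

```bash
cat >> h.py <<'E'
def rel(pos,yaw,st=None):
    st=st or arm.get_state(); A=R.from_euler('xyz',st['ee_rot']); B=R.from_euler('xyz',[np.pi,0,yaw])
    d=A.inv().apply(np.array(pos)-st['eef_pos'])*100; r=(A.inv()*B).as_rotvec(degrees=True)
    print('transl cm',d.round(2),'rot deg',r.round(1),'rows>=',max(np.linalg.norm(d)/4.17,np.linalg.norm(r)/7.16).round(1))
E
python3 - <<'E'
from h import *
im=np.load('topim.npy');P=np.load('top.npy')
# tall components on the bench outside the tray
m=(P[...,2]>0.085)&(P[...,2]<0.115)&(P[...,0]>0.3)&(abs(P[...,1])<.5)
n,l,s,c=cv2.connectedComponentsWithStats(m.astype(np.uint8))
for i in range(1,n):
    if s[i,4]<20: continue
    q=P[l==i]; r=cv2.minAreaRect((q[:,:2]*1000).astype(np.float32))
    print(c[i].round(),s[i,4],'z',q[:,2].mean().round(3),'rect',np.round(r[0]),np.round(r[1]),round(r[2],1),'rgb',im[l==i].mean(0).round())
sm=np.load('sideim.npy')
for n,(u,v) in dict(tan=(307,280),green=(300,245),pink=(285,295),traywall=(300,222),bench=(200,300)).items(): print(n,sm[v-2:v+3,u-2:u+3].mean((0,1)).round())
for n,(u,v) in dict(rim=(198,158),rim2=(311,190),flap=(245,141)).items(): print(n,im[v-1:v+2,u-1:u+2].max((0,1)))
print(arm.camera_params('wrist'))
# tray rim points
m=(P[...,2]>0.052)&(P[...,2]<0.066)&(abs(P[...,1])<.2)&(P[...,0]>0.45)&(P[...,0]<.8)&(im.min(-1)>110)
r=cv2.minAreaRect((P[m][:,:2]*1000).astype(np.float32)); print(m.sum(),r)
rel([0.42,-0.27,0.40],0)
E
```

```text
[283. 149.] 471 z 0.093 rect [674. -78.] [61. 66.] 83.8 rgb [60. 56. 54.]
[128. 166.] 285 z 0.102 rect [681. 338.] [60. 89.] 47.0 rgb [93. 89. 81.]
[251. 156.] 472 z 0.092 rect [663.   9.] [64. 64.] 39.0 rgb [60. 56. 54.]
[218. 164.] 481 z 0.093 rect [652.  96.] [64. 64.] 38.9 rgb [59. 55. 53.]
[290. 177.] 490 z 0.093 rect [595. -88.] [63. 64.] 87.3 rgb [62. 58. 55.]
[257. 183.] 405 z 0.092 rect [588.  -0.] [57. 57.] 84.0 rgb [65. 59. 55.]
[224. 189.] 307 z 0.093 rect [585.  87.] [50. 50.] 38.2 rgb [62. 56. 52.]
[342. 188.] 269 z 0.1 rect [ 549. -218.] [56. 29.] 86.1 rgb [ 50. 123.  60.]
[382. 199.] 270 z 0.1 rect [ 509. -316.] [29. 57.] 3.9 rgb [143. 117.  81.]
[395. 228.] 274 z 0.101 rect [ 430. -335.] [28. 59.] 18.3 rgb [173. 110. 122.]
[125. 242.] 482 z 0.088 rect [478. 350.] [63. 65.] 15.8 rgb [54. 52. 50.]
tan [84. 64. 46.]
green [44. 67. 40.]
pink [104.  61.  67.]
traywall [127. 119. 102.]
bench [149. 137. 127.]
rim [165 169 158]
rim2 [171 172 160]
flap [164 158 150]
{'vfov': 58.05371174915003, 'cx': 254.6299306948194, 'cy': 189.50451245119845, 'tool_from_camera': array([[-9.19698445e-04, -9.52731622e-01, -3.03811802e-01,
         8.15968181e-02],
       [ 9.99999557e-01, -8.15286998e-04, -4.70516067e-04,
         9.55762714e-04],
       [ 2.00581724e-04, -3.03812100e-01,  9.52731950e-01,
        -1.44000925e-01],
       [ 0.00000000e+00,  0.00000000e+00,  0.00000000e+00,
         1.00000000e+00]])}
467 ((606.8818359375, 1.6624298095703125), (209.0693359375, 284.25994873046875), 6.960732460021973)
transl cm [ 49.51  73.9  -15.94] rot deg [ -0.   -0.  -25.4] rows>= 21.7
```

Run:
```python
from h import *
print(T('side')[0].round(2))
rel([0.55,-0.28,0.32],0)
```

```text
[[ 0.86 -0.27  0.43  0.01]
 [-0.51 -0.46  0.73 -0.91]
 [-0.   -0.85 -0.53  0.75]
 [ 0.    0.    0.    1.  ]]
transl cm [61.69 69.23 -7.94] rot deg [ -0.   -0.  -25.4] rows>= 22.3
```

{"op": "move_arm", "data": {
  "rows": [
    {"translation": [20.5, 23, -8], "rot": [0, 0, -9]},
    {"translation": [20.5, 23, -8], "rot": [0, 0, -9]},
    {"translation": [20.5, 23, -8], "rot": [0, 0, -9]},
    {"translation": [20.5, 23, -8], "rot": [0, 0, -9]},
    {"translation": [20.5, 23, -8], "rot": [0, 0, -9]},
    {"translation": [20.5, 23, -8], "rot": [0, 0, -9]},
    {"translation": [20.5, 23, -8], "rot": [0, 0, -9]},
    {"translation": [20.5, 23, -8], "rot": [0, 0, -9]}
  ]
}}

```text
validation failed for argument at $.ro...
```

```bash
python3 -c "
from h import *
s=arm.get_state();print(s['eef_pos'],s['ee_rot'],s['t']);rel([0.55,-0.28,0.32],0)"
```

```text
[0.28923773 0.60988732 0.24059636] [-3.14154188e+00 -1.78128095e-05 -4.42778867e-01] 1.1
transl cm [61.69 69.23 -7.94] rot deg [ -0.   -0.  -25.4] rows>= 22.3
```

{"op": "move_arm", "data": {
  "rows": [
    {"translation": [20.5, 23, -8], "rot": [0, 0, -9], "hand": 0},
    {"translation": [20.5, 23, -8], "rot": [0, 0, -9], "hand": 0},
    {"translation": [20.5, 23, -8], "rot": [0, 0, -9], "hand": 0},
    {"translation": [20.5, 23, -8], "rot": [0, 0, -9], "hand": 0},
    {"translation": [20.5, 23, -8], "rot": [0, 0, -9], "hand": 0},
    {"translation": [20.5, 23, -8], "rot": [0, 0, -9], "hand": 0},
    {"translation": [20.5, 23, -8], "rot": [0, 0, -9], "hand": 0},
    {"translation": [20.5, 23, -8], "rot": [0, 0, -9], "hand": 0}
  ]
}}

```text
t: 1.77
eef_pos: [0.3763, 0.3113, 0.3222]
ee_rot: [-3.14, -0.001, -0.286]
force: [0.3, 0.0, -0.5]
width: 0.0877
gripper_force: 0.0
```

```bash
python3 -c "
from h import *
s=arm.get_state();print(s['eef_pos'],s['ee_rot'],s['t']);rel([0.55,-0.28,0.32],0)"
```

```text
[0.3763213  0.31126482 0.32223897] [-3.13974934e+00 -7.84372964e-04 -2.86205020e-01] 1.7667
transl cm [33.35 51.82  0.15] rot deg [ -0.1  -0.1 -16.4] rows>= 14.8
```

{"op": "move_arm", "data": {
  "rows": [
    {"translation": [16.7, 25.9, 0], "rot": [0, 0, -8], "hand": 0},
    {"translation": [16.7, 25.9, 0], "rot": [0, 0, -8], "hand": 0},
    {"translation": [16.7, 25.9, 0], "rot": [0, 0, -8], "hand": 0},
    {"translation": [16.7, 25.9, 0], "rot": [0, 0, -8], "hand": 0},
    {"translation": [16.7, 25.9, 0], "rot": [0, 0, -8], "hand": 0},
    {"translation": [16.7, 25.9, 0], "rot": [0, 0, -8], "hand": 0},
    {"translation": [33.4, 51.8, 0], "rot": [0, 0, -16.4], "hand": 0},
    {"translation": [33.4, 51.8, 0], "rot": [0, 0, -16.4], "hand": 0}
  ]
}}

```text
t: 2.43
eef_pos: [0.4679, 0.0018, 0.3212]
ee_rot: [-3.141, -0.001, 0.006]
force: [1.7, 1.7, -0.2]
width: 0.0877
gripper_force: 0.0
```

```bash
python3 -c "
from h import *
rel([0.55,-0.28,0.32],0)"
```

```text
transl cm [ 8.04 28.23  0.11] rot deg [-0.  -0.1  0.3] rows>= 7.0
```

```bash
python3 -c "
from h import *
im,P,M=cloud('wrist');np.savez('w1',im=im,P=P)
print(arm.get_state()['t'])"
```

```text
2.4833
```

{"op": "move_arm", "data": {
  "rows": [
    {"translation": [8, 28.2, 0], "rot": [0, 0, 0], "hand": 0},
    {"translation": [8, 28.2, 0], "rot": [0, 0, 0], "hand": 0},
    {"translation": [8, 28.2, 0], "rot": [0, 0, 0], "hand": 0},
    {"translation": [8, 28.2, 0], "rot": [0, 0, 0], "hand": 0},
    {"translation": [8, 28.2, 0], "rot": [0, 0, 0], "hand": 0},
    {"translation": [8, 28.2, 0], "rot": [0, 0, 0], "hand": 0},
    {"translation": [8, 28.2, 0], "rot": [0, 0, 0], "hand": 0},
    {"translation": [8, 28.2, 0], "rot": [0, 0, 0], "hand": 0}
  ]
}}

```text
t: 3.15
eef_pos: [0.5487, -0.2841, 0.3189]
ee_rot: [3.141, 0.002, -0.004]
force: [0.7, 1.1, -1.6]
width: 0.088
gripper_force: 0.0
```

```bash
python3 -c "
from h import *
s=arm.get_state();print(s['eef_pos'],s['t'])
im,P,M=cloud('wrist');np.savez('w2',im=im,P=P);a=np.load('w1.npz')['im']
cv2.imwrite('pics/w.png',np.vstack([a,im])[:,:,::-1][100:700])"
```

```text
[ 0.54871518 -0.28413325  0.31885541] 3.15
```

View pics/w.png

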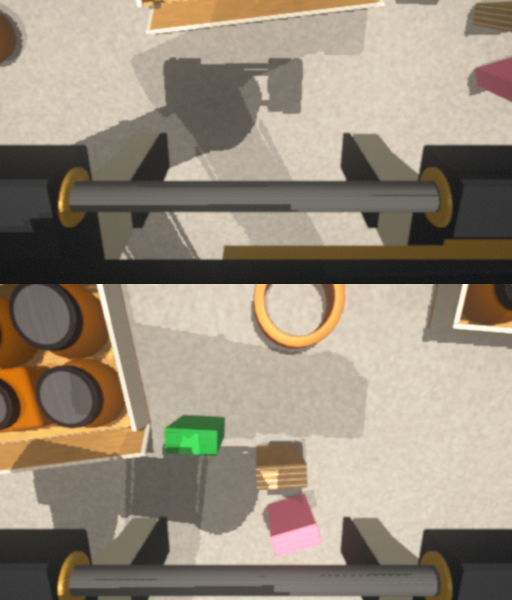

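```bash
python3 -c "
from h import *
im=np.load('w2.npz')['im']
a=im[125:275,150:345]
cv2.imwrite('pics/close.png',cv2.resize(a,None,fx=4,fy=4,interpolation=cv2.INTER_CUBIC)[:,:,::-1])
s=np.load('sideim.npy')
for n,(u,v) in dict(gtop=(190,158),ttop=(280,196),ptop=(296,256)).items():
    b=im[v-6:v+6,u-12:u+12].reshape(-1,3);print(n,b.mean(0).round(),np.percentile(b,95,axis=0),np.percentile(b,5,axis=0))
im2,P,M=cloud('wrist')
for r in arm.search_frame('filler','wrist')+arm.pinpoint('filler','wrist'): print(r['p'],w(M,r['point']).round(3))
"
```

```text
gtop [ 70. 214.  91.] [ 77.   230.   100.65] [ 61.  176.7  77. ]
ttop [202. 169. 119.] [251.   241.   198.55] [161. 121.  76.]
ptop [255. 195. 220.] [255. 198. 223.] [255. 189. 216.]
0.86 [ 0.553 -0.22   0.096]
0.61 [ 0.522 -0.313  0.099]
0.57 [ 0.44  -0.333  0.09 ]
0.92 [ 0.43  -0.332 -0.002]
0.89 [ 0.547 -0.216  0.001]
0.67 [ 0.511 -0.313  0.002]
```

View pics/close.png

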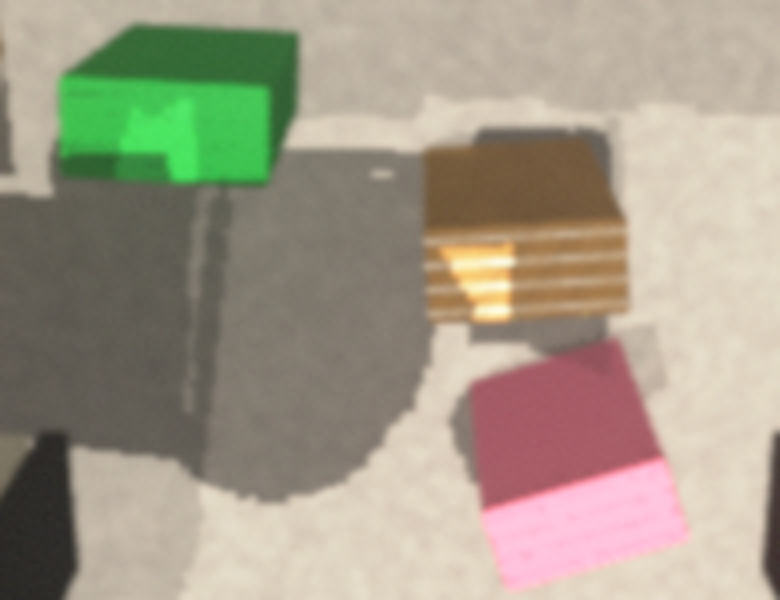

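The candidates are green (190,158 in the wrist view), tan striped (280,190) and pink (293,245). The close crop shows no plain white one. Green and pink are dyed all over. The tan block has white-edged corrugated layers over kraft, like the "white" tray, which is also kraft inside with white edges. It is the only one that fits, so I choose tan. I'll refine its pose and the gaps next.

Run:
```python
from h import *
d=np.load('w2.npz');P=d['P'];im=d['im']
def near(P,c,r,z0,z1): return (np.hypot(P[...,0]-c[0],P[...,1]-c[1])<r)&(P[...,2]>z0)&(P[...,2]<z1)
q=P[near(P,(.511,-.315),.05,.09,.11)]; r=cv2.minAreaRect((q[:,:2]*1000).astype(np.float32)); print('tan wrist',len(q),np.round(r[0],1),np.round(r[1],1),round(r[2],1),q[:,2].mean())
T0=np.load('top.npy');S=np.load('side.npy');ti=np.load('topim.npy')
q=S[near(S,(.511,-.315),.05,.095,.11)]; r=cv2.minAreaRect((q[:,:2]*1000).astype(np.float32)); print('tan side',len(q),np.round(r[0],1),np.round(r[1],1),round(r[2],1))
# tray frame, yaw from back lids
yaw=np.radians(7.1)
for nm,P in(('top',T0),('side',S)):
    ax=np.array([np.cos(yaw),np.sin(yaw)]);ay=np.array([-ax[1],ax[0]])
    L=(P[...,:2]-[.536,-.004]); X=L@ax;Y=L@ay;Z=P[...,2]
    m=(abs(X-.085)<.12)&(abs(Y)<.16)&(Z>.05)&(Z<.07)
    # side walls tops
    for s in(1,-1):
        k=m&(abs(Y-s*.1395)<.007)&(X>.01)&(X<.17); 
        if k.sum()>5: print(nm,'wall',s,k.sum(),np.polyfit(X[k],Y[k],1).round(4),Z[k].mean().round(3))
    k=(abs(X-.1725)<.008)&(abs(Y)<.13)&(Z>.054)&(Z<.07); print(nm,'back',k.sum(),np.polyfit(Y[k],X[k],1).round(4))
    for n,y in(('oblong',.088),('square',0),('round',-.088)):
        k=(abs(Y-y)<.03)&(X>-.0)&(X<.08)&(Z>.03)&(Z<.066); print(nm,n,k.sum(),np.percentile(X[k],[1,3,10]).round(4), 'lidc',[np.round((a[(abs(Y-y)<.04)&(X<.1)&(X>0)&(Z>.08)].max()+a[(abs(Y-y)<.04)&(X<.1)&(X>0)&(Z>.08)].min())/2,4) for a in(X,Y)])
    k=(X<-.015)&(X>-.06)&(abs(Y)<.14)&(Z>.03); print(nm,'panel edge',k.sum(),np.percentile(X[k],[1,50]).round(3),Z[k].max().round(3))
rel([0.510,-0.3155,0.16],np.radians(3.9))
```

```text
tan wrist 1326 [ 510.3 -313.9] [28.5 56.6] 3.6 0.09952361372193515
tan side 251 [ 508.  -314.6] [29.6 58.6] 3.1
top wall 1 146 [0.0003 0.1356] 0.061
top wall -1 160 [ 0.002  -0.1415] 0.06
top back 216 [-0.0006  0.171 ]
top oblong 162 [0.0317 0.0318 0.0321] lidc [np.float64(0.0669), np.float64(0.0843)]
top square 166 [0.0174 0.0176 0.0179] lidc [np.float64(0.0615), np.float64(-0.0017)]
top round 118 [0.0087 0.009  0.0098] lidc [np.float64(0.0573), np.float64(-0.0909)]
top panel edge 611 [-0.034 -0.025] 0.056
side wall 1 54 [0.0045 0.1372] 0.056
side wall -1 162 [-0.0052 -0.1412] 0.057
side back 48 [-0.0032  0.1701]
side oblong 178 [0.0289 0.0295 0.0306] lidc [np.float64(0.0653), np.float64(0.0852)]
side square 219 [0.0154 0.016  0.0167] lidc [np.float64(0.0606), np.float64(-0.0018)]
side round 201 [0.0071 0.0077 0.0092] lidc [np.float64(0.0567), np.float64(-0.0892)]
side panel edge 222 [-0.036 -0.031] 0.053
transl cm [-3.78  3.74 16.04] rot deg [-0.   0.  -3.9] rows>= 4.1
```

{"op": "move_arm", "data": {
  "rows": [
    {"translation": [-3.8, 3.1, 9], "rot": [0, 0, -3.7], "hand": 0},
    {"translation": [-3.8, 3.1, 9], "rot": [0, 0, -3.7], "hand": 0},
    {"translation": [-3.8, 3.1, 16], "rot": [0, 0, -3.7], "hand": 0},
    {"translation": [-3.8, 3.1, 16], "rot": [0, 0, -3.7], "hand": 0},
    {"translation": [-3.8, 3.1, 16], "rot": [0, 0, -3.7], "hand": 0},
    {"translation": [-3.8, 3.1, 16], "rot": [0, 0, -3.7], "hand": 0}
  ]
}}

```text
t: 3.85
eef_pos: [0.5089, -0.3082, 0.1596]
ee_rot: [-3.141, 0.004, 0.067]
force: [0.5, -0.5, 0.8]
width: 0.0875
gripper_force: 0.0
```

```bash
python3 -c "
from h import *
rel([0.5095,-0.3145,0.085],np.radians(3.6))"
```

```text
transl cm [0.04 0.64 7.46] rot deg [-0.1  0.2  0.2] rows>= 1.8
```

{"op": "move_arm", "data": {
  "rows": [
    {"translation": [0, 0.5, 4], "rot": [0, 0, 0], "hand": 0},
    {"translation": [0, 0.5, 7.5], "rot": [0, 0, 0], "hand": 0},
    {"translation": [0, 0.5, 7.5], "rot": [0, 0, 0], "hand": 0},
    {"translation": [0, 0.5, 7.5], "rot": [0, 0, 0], "hand": 0},
    {"translation": [0, 0.5, 7.5], "rot": [0, 0, 0], "hand": 0}
  ]
}}

```text
t: 4.27
eef_pos: [0.5129, -0.3149, 0.0892]
ee_rot: [3.139, -0.004, 0.067]
force: [0.0, 0.1, 0.8]
width: 0.0877
gripper_force: 0.0
```

{"op": "move_arm", "data": {
  "rows": [
    {"translation": [0, 0, 0], "rot": [0, 0, 0], "hand": 0.5},
    {"translation": [0, 0, 0], "rot": [0, 0, 0], "hand": 0.5},
    {"translation": [0, 0, 0], "rot": [0, 0, 0], "hand": 0.5},
    {"translation": [0, 0, 0], "rot": [0, 0, 0], "hand": 0.5},
    {"translation": [0, 0, 0], "rot": [0, 0, 0], "hand": 0.5},
    {"translation": [0, 0, 0], "rot": [0, 0, 0], "hand": 0.5}
  ],
  "squeeze": 10
}}

```text
t: 4.77
eef_pos: [0.5105, -0.3146, 0.0859]
ee_rot: [3.141, -0.0, 0.065]
force: [-0.5, 2.0, 3.0]
width: 0.0557
gripper_force: 10.0
```

{"op": "move_arm", "data": {
  "rows": [
    {"translation": [0, 0, -4], "rot": [0, 0, 0], "hand": 0.5},
    {"translation": [0, 0, -8], "rot": [0, 0, 0], "hand": 0.5},
    {"translation": [0, 0, -12], "rot": [0, 0, 0], "hand": 0.5},
    {"translation": [0, 0, -14], "rot": [0, 0, 0], "hand": 0.5},
    {"translation": [0, 0, -14], "rot": [0, 0, 0], "hand": 0.5},
    {"translation": [0, 0, -14], "rot": [0, 0, 0], "hand": 0.5}
  ]
}}

```text
t: 5.27
eef_pos: [0.5109, -0.3147, 0.2272]
ee_rot: [3.141, -0.003, 0.065]
force: [0.1, 0.2, -1.6]
width: 0.0561
gripper_force: 10.0
```

```bash
cat >> h.py <<'E'
O=np.array([.534,-.0067]);YAW=np.radians(7.1);AX=np.array([np.cos(YAW),np.sin(YAW)]);AY=np.array([-AX[1],AX[0]])
def tr(x,y): return O+x*AX+y*AY
E
python3 -c "
from h import *
print(tr(.017,.088)); rel([*tr(.017,.088),0.226],YAW)"
```

```text
[0.53999271 0.08272644]
transl cm [  5.48 -39.47   0.1 ] rot deg [ 0.1 -0.2 -3.4] rows>= 9.6
```

{"op": "move_arm", "data": {
  "rows": [
    {"translation": [2, -19.7, 0], "rot": [0, 0, -3.4], "hand": 0.5},
    {"translation": [2, -19.7, 0], "rot": [0, 0, -3.4], "hand": 0.5},
    {"translation": [2, -19.7, 0], "rot": [0, 0, -3.4], "hand": 0.5},
    {"translation": [2, -19.7, 0], "rot": [0, 0, -3.4], "hand": 0.5},
    {"translation": [2, -19.7, 0], "rot": [0, 0, -3.4], "hand": 0.5},
    {"translation": [2, -19.7, 0], "rot": [0, 0, -3.4], "hand": 0.5},
    {"translation": [2, -35, 0], "rot": [0, 0, -3.4], "hand": 0.5},
    {"translation": [2, -35, 0], "rot": [0, 0, -3.4], "hand": 0.5}
  ]
}}

```text
t: 5.93
eef_pos: [0.5111, -0.0336, 0.224]
ee_rot: [3.141, 0.003, 0.121]
force: [0.4, 0.8, -0.1]
width: 0.0562
gripper_force: 10.0
```

```bash
python3 -c "
from h import *
rel([*tr(.017,.088),0.21],YAW)"
```

```text
transl cm [  4.28 -11.19   1.38] rot deg [ 0.   0.2 -0.1] rows>= 2.9
```

{"op": "move_arm", "data": {
  "rows": [
    {"translation": [4.3, -11.2, 1], "rot": [0, 0, 0], "hand": 0.5},
    {"translation": [4.3, -11.2, 1], "rot": [0, 0, 0], "hand": 0.5},
    {"translation": [4.3, -11.2, 1], "rot": [0, 0, 0], "hand": 0.5},
    {"translation": [4.3, -11.2, 1], "rot": [0, 0, 0], "hand": 0.5},
    {"translation": [4.3, -11.2, 1], "rot": [0, 0, 0], "hand": 0.5},
    {"translation": [4.3, -11.2, 1], "rot": [0, 0, 0], "hand": 0.5},
    {"translation": [4.3, -11.2, 1], "rot": [0, 0, 0], "hand": 0.5},
    {"translation": [4.3, -11.2, 1], "rot": [0, 0, 0], "hand": 0.5}
  ]
}}

```text
t: 6.6
eef_pos: [0.5406, 0.0818, 0.2154]
ee_rot: [3.141, 0.001, 0.123]
force: [0.8, -0.8, -0.5]
width: 0.0557
gripper_force: 10.0
```

```bash
python3 -c "
from h import *
s=arm.get_state();print(s['eef_pos'],s['ee_rot'],(s['eef_pos'][:2]-O)@AX,(s['eef_pos'][:2]-O)@AY)
im,P,M=cloud('side');ti,TP,_=cloud('top')
L=P[...,:2]-O;X=L@AX;Y=L@AY;Z=P[...,2]
k=(abs(X-.017)<.04)&(abs(Y-.088)<.05)&(Z>.11)&(Z<.2)
# tan pixels on block
k&=(im[...,0].astype(int)-im[...,2]>20)
print('block side view',k.sum(),[np.percentile(a[k],[2,98]).round(4) for a in (X,Y,Z)])
b=im[60:300,130:390];cv2.imwrite('pics/hold.png',cv2.resize(b,None,fx=2.4,fy=2.4)[:,:,::-1])
rel([*tr(.017,.088),0.10],YAW)"
```

```text
[0.54057685 0.08178417 0.2153549 ] [3.14140269e+00 5.45946787e-04 1.22969181e-01] 0.0174631973291031 0.08699276300888788
block side view 432 [array([-0.0003,  0.0292]), array([0.0562, 0.1116]), array([0.1306, 0.1978])]
transl cm [-0.07 -0.09 11.57] rot deg [-0.  -0.  -0.1] rows>= 2.8
```

View pics/hold.png

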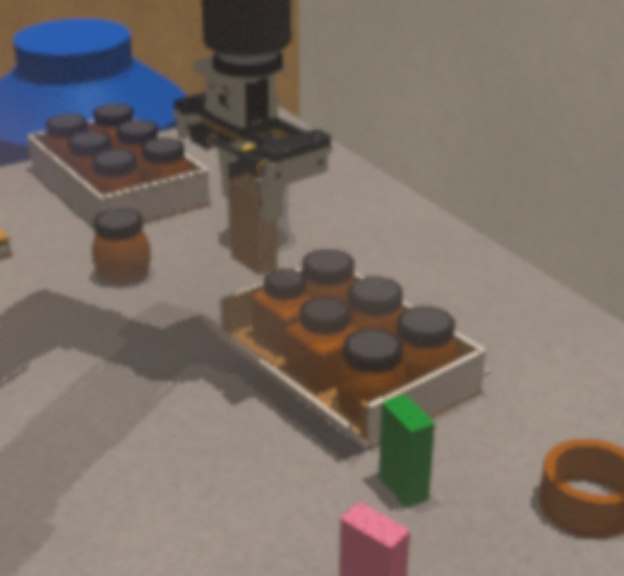

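The picture shows the tan block held upright over the oblong lane (252,220), with jars and panel undisturbed. I'll lower it.

{"op": "move_arm", "data": {
  "rows": [
    {"translation": [-0.1, -0.1, 4], "rot": [0, 0, 0], "hand": 0.5},
    {"translation": [-0.1, -0.1, 6], "rot": [0, 0, 0], "hand": 0.5},
    {"translation": [-0.1, -0.1, 8], "rot": [0, 0, 0], "hand": 0.5},
    {"translation": [-0.1, -0.1, 10], "rot": [0, 0, 0], "hand": 0.5},
    {"translation": [-0.1, -0.1, 11.5], "rot": [0, 0, 0], "hand": 0.5},
    {"translation": [-0.1, -0.1, 11.5], "rot": [0, 0, 0], "hand": 0.5},
    {"translation": [-0.1, -0.1, 11.5], "rot": [0, 0, 0], "hand": 0.5},
    {"translation": [-0.1, -0.1, 11.5], "rot": [0, 0, 0], "hand": 0.5}
  ]
}}

```text
t: 7.37
eef_pos: [0.5405, 0.0837, 0.1017]
ee_rot: [-3.141, -0.001, 0.124]
force: [-0.1, 0.5, 0.3]
width: 0.0557
gripper_force: 10.0
```

```bash
python3 -c "
from h import *
s=arm.get_state();print(s['force'],s['eef_pos'],(s['eef_pos'][:2]-O)@AX,(s['eef_pos'][:2]-O)@AY)
rel([*tr(.017,.088),0.0915],YAW)"
```

```text
[-0.10724213  0.53904483  0.2862287 ] [0.54049674 0.08373446 0.10166859] 0.017624750957171836 0.08893799769326624
transl cm [-0.06  0.09  1.02] rot deg [-0.  -0.1  0. ] rows>= 0.2
```

{"op": "move_arm", "data": {
  "rows": [
    {"translation": [0, 0, 0.6], "rot": [0, 0, 0], "hand": 0.5},
    {"translation": [0, 0, 0.9], "rot": [0, 0, 0], "hand": 0.5},
    {"translation": [0, 0, 1.0], "rot": [0, 0, 0], "hand": 0.5},
    {"translation": [0, 0, 1.0], "rot": [0, 0, 0], "hand": 0.5}
  ]
}}

```text
t: 7.7
eef_pos: [0.54, 0.084, 0.0909]
ee_rot: [-3.141, -0.001, 0.125]
force: [-0.1, -0.0, -1.8]
width: 0.0559
gripper_force: 10.0
```

{"op": "move_arm", "data": {
  "rows": [
    {"translation": [0, 0, 0.15], "rot": [0, 0, 0], "hand": 0.5},
    {"translation": [0, 0, 0.15], "rot": [0, 0, 0], "hand": 0.5},
    {"translation": [0, 0, 0.15], "rot": [0, 0, 0], "hand": 0.5}
  ]
}}

```text
t: 7.95
eef_pos: [0.5407, 0.0842, 0.0903]
ee_rot: [-3.141, -0.002, 0.125]
force: [-1.2, 1.1, 6.4]
width: 0.0562
gripper_force: 10.0
```

Floor contact (6 N upward). I'll release and rise.

{"op": "move_arm", "data": {
  "rows": [
    {"translation": [0, 0, -0.1], "rot": [0, 0, 0], "hand": 0.3},
    {"translation": [0, 0, -0.1], "rot": [0, 0, 0], "hand": 0},
    {"translation": [0, 0, -0.1], "rot": [0, 0, 0], "hand": 0},
    {"translation": [0, 0, -0.1], "rot": [0, 0, 0], "hand": 0},
    {"translation": [0, 0, -0.1], "rot": [0, 0, 0], "hand": 0},
    {"translation": [0, 0, -0.1], "rot": [0, 0, 0], "hand": 0},
    {"translation": [0, 0, -0.1], "rot": [0, 0, 0], "hand": 0}
  ]
}}

```text
t: 8.53
eef_pos: [0.5397, 0.0838, 0.09]
ee_rot: [3.141, 0.0, 0.124]
force: [0.7, 0.1, -0.2]
width: 0.0873
gripper_force: 0.0
```

{"op": "move_arm", "data": {
  "rows": [
    {"translation": [0, 0, -4], "rot": [0, 0, 0], "hand": 0},
    {"translation": [0, 0, -8], "rot": [0, 0, 0], "hand": 0},
    {"translation": [0, 0, -10], "rot": [0, 0, 0], "hand": 0},
    {"translation": [0, 0, -10], "rot": [0, 0, 0], "hand": 0.5},
    {"translation": [-11, 12.8, -10], "rot": [0, 0, 0], "hand": 1},
    {"translation": [-11, 12.8, -10], "rot": [0, 0, 0], "hand": 1},
    {"translation": [-11, 12.8, -10], "rot": [0, 0, 0], "hand": 1},
    {"translation": [-11, 12.8, -10], "rot": [0, 0, 0], "hand": 1}
  ]
}}

```text
t: 9.2
eef_pos: [0.4461, -0.0562, 0.1897]
ee_rot: [-3.142, 0.0, 0.125]
force: [1.7, -1.4, -0.1]
width: 0.0601
gripper_force: 0.0
```

```bash
python3 -c "
from h import *
im,P,M=cloud('side');ti,TP,_=cloud('top')
s=arm.get_state();print(s['eef_pos'],s['ee_rot'],(s['eef_pos'][:2]-O)@AX,(s['eef_pos'][:2]-O)@AY)
for P in (P,TP):
    L=P[...,:2]-O;X=L@AX;Y=L@AY;Z=P[...,2]
    k=(abs(X-.017)<.03)&(abs(Y-.088)<.05)&(Z>.098)&(Z<.12)
    r=cv2.minAreaRect((np.c_[X[k],Y[k]]*1000).astype(np.float32));print(k.sum(),np.round(r[0],1),np.round(r[1],1),r[2],Z[k].mean())
    k=(X<-.015)&(X>-.06)&(abs(Y)<.14)&(Z>.03)&(Z<.07); print('panel edge',k.sum(),np.percentile(X[k],[1,50]).round(3),Z[k].max().round(3))
A=cv2.resize(im[130:270,190:350],None,fx=3,fy=3);B=cv2.resize(ti[120:240,190:320],(A.shape[0]*13//12,A.shape[0]))[:,:320]
cv2.imwrite('pics/placed.png',np.hstack([A,B])[:,:,::-1])
rel([*tr(-.09,-.04),0.10],YAW)"
```

```text
[ 0.4437788  -0.05824519  0.18973912] [-3.14120888e+00  1.48832631e-03  1.21256106e-01] -0.09590043808738045 -0.03999846747216361
17 [ 9.  86.4] [13.9 57.3] 27.764286041259766 0.10190411871648214
panel edge 230 [-0.033 -0.029] 0.053
217 [15.8 86.7] [28.4 55.9] 0.5463030934333801 0.10637892036788535Traceback (most recent call last):
  File "<string>", line 9, in <module>
    k=(X<-.015)&(X>-.06)&(abs(Y)<.14)&(Z>.03)&(Z<.07); print('panel edge',k.sum(),np.percentile(X[k],[1,50]).round(3),Z[k].max().round(3))
                                                                                  ~~~~~~~~~~~~~^^^^^^^^^^^^^
    return _quantile_unchecked(
        a, q, axis, out, overwrite_input, method, keepdims, weights)
    return _ureduce(a,
                    func=_quantile_ureduce_func,
    ...<5 lines>...
                    overwrite_input=overwrite_input,
                    method=method)
    r = func(a, **kwargs)
    result = _quantile(arr,
                       quantiles=q,
    ...<2 lines>...
                       out=out,
                       weights=wgt)
    slices_having_nans = np.isnan(arr[-1, ...])
                                  ~~~^^^^^^^^^
IndexError: index -1 is out of bounds for axis 0 with size 0
```

The filler stands at tray (15.8, 86.7) mm and is square to the tray to 0.5°. Next, the panel.

```bash
python3 -c "
from h import *
im,P,M=cloud('side');ti,TP,_=cloud('top')
A=cv2.resize(im[130:270,190:350],None,fx=3,fy=3);B=cv2.resize(ti[120:240,190:320],(A.shape[0]*13//12,A.shape[0]))[:,:310]
cv2.imwrite('pics/placed.png',np.hstack([A,B])[:,:,::-1])
rel([*tr(-.09,-.05),0.054],YAW)"
```

```text
transl cm [ 0.21  1.19 13.63] rot deg [-0.  -0.1 -0.1] rows>= 3.3
```

View pics/placed.png

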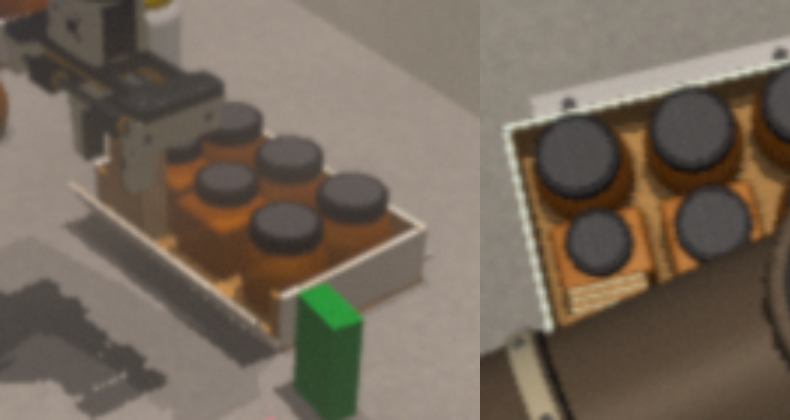

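The view shows the filler at (610,290) upright in front of the oblong jar, with the panel still leaning out. I'll lower the closed fingers in front of the panel.

{"op": "move_arm", "data": {
  "rows": [
    {"translation": [0, 1.2, 4], "rot": [0, 0, 0], "hand": 1},
    {"translation": [0, 1.2, 8], "rot": [0, 0, 0], "hand": 1},
    {"translation": [0, 1.2, 11], "rot": [0, 0, 0], "hand": 1},
    {"translation": [0, 1.2, 13.6], "rot": [0, 0, 0], "hand": 1},
    {"translation": [0, 1.2, 13.6], "rot": [0, 0, 0], "hand": 1},
    {"translation": [0, 1.2, 13.6], "rot": [0, 0, 0], "hand": 1},
    {"translation": [0, 1.2, 13.6], "rot": [0, 0, 0], "hand": 1}
  ]
}}

```text
t: 9.98
eef_pos: [0.4504, -0.0664, 0.0551]
ee_rot: [3.141, -0.001, 0.126]
force: [0.8, -1.1, 0.5]
width: 0.0014
gripper_force: 0.0
```

```bash
python3 -c "
from h import *
s=arm.get_state();print(s['force'],s['eef_pos'],s['width'])
rel([*tr(-.03,-.05),0.054],YAW)"
```

```text
[ 0.82957168 -1.08055302  0.50121532] [ 0.45044265 -0.06635916  0.05505063] 0.001429695406994368
transl cm [6.03 0.12 0.11] rot deg [ 0.  -0.1  0.1] rows>= 1.4
```

{"op": "move_arm", "data": {
  "rows": [
    {"translation": [1.5, 0, 0], "rot": [0, 0, 0], "hand": 1},
    {"translation": [3, 0, 0], "rot": [0, 0, 0], "hand": 1},
    {"translation": [4, 0, 0], "rot": [0, 0, 0], "hand": 1},
    {"translation": [5, 0, 0], "rot": [0, 0, 0], "hand": 1},
    {"translation": [6, 0, 0], "rot": [0, 0, 0], "hand": 1},
    {"translation": [6, 0, 0], "rot": [0, 0, 0], "hand": 1},
    {"translation": [6, 0, 0], "rot": [0, 0, 0], "hand": 1}
  ]
}}

```text
t: 10.57
eef_pos: [0.5087, -0.0595, 0.0541]
ee_rot: [-3.141, 0.0, 0.124]
force: [-0.4, -0.9, -0.8]
width: 0.0003
gripper_force: 0.3
```

{"op": "move_arm", "data": {
  "rows": [
    {"translation": [0.5, 0, 0], "rot": [0, 0, 0], "hand": 1},
    {"translation": [1, 0, 0], "rot": [0, 0, 0], "hand": 1},
    {"translation": [1, 0, 0], "rot": [0, 0, 0], "hand": 1},
    {"translation": [1, 0, 0], "rot": [0, 0, 0], "hand": 1}
  ]
}}

```text
t: 10.9
eef_pos: [0.5187, -0.0583, 0.054]
ee_rot: [3.142, 0.0, 0.124]
force: [-1.5, -1.6, 0.2]
width: 0.0003
gripper_force: 0.9
```

```bash
cat > c.py <<'E'
from h import *
s=arm.get_state();print(s['t'],'push',s['force'][:2]@AX,s['force'].round(1),s['moment'].round(2),'tray x,y',(s['eef_pos'][:2]-O)@AX,(s['eef_pos'][:2]-O)@AY,s['eef_pos'][2])
im,P,M=cloud('side')
L=P[...,:2]-O;X=L@AX;Y=L@AY;Z=P[...,2]
for a,b in((.0,.12),(-.13,-.09)):
    k=(X<.005)&(X>-.06)&(Y>a)&(Y<b)&(Z>.045)&(Z<.063); print('panel X',k.sum(),np.percentile(X[k],[2,50,98]).round(4) if k.any() else '',Z[k].max() if k.any() else '')
for r in arm.pinpoint('panel_edge','side'):
    p=w(M,r['point']);print('edge',r['p'],(p[:2]-O)@AX,(p[:2]-O)@AY,p[2])
E
python3 c.py
```

```text
10.9 push -1.6470151728093525 [-1.5 -1.6  0.2] [-0.32  0.68  0.01] tray x,y -0.021576743441203184 -0.049337159361266626 0.05404202350793156
panel X 84 [-0.0141 -0.0121  0.0024] 0.06015272926789972
panel X 58 [-0.014  -0.0113  0.0032] 0.06219631224320987
edge 0.93 -0.012864218433703636 -0.0008200446487031179 0.05866223237807533
```

{"op": "move_arm", "data": {
  "rows": [
    {"translation": [0.3, 0, 0], "rot": [0, 0, 0], "hand": 1},
    {"translation": [0.5, 0, 0], "rot": [0, 0, 0], "hand": 1},
    {"translation": [0.6, 0, 0], "rot": [0, 0, 0], "hand": 1},
    {"translation": [0.6, 0, 0], "rot": [0, 0, 0], "hand": 1},
    {"translation": [0.6, 0, 0], "rot": [0, 0, 0], "hand": 1}
  ]
}}

```text
t: 11.42
eef_pos: [0.5247, -0.0575, 0.054]
ee_rot: [-3.142, -0.0, 0.124]
force: [-2.1, -0.1, 1.3]
width: 0.0003
gripper_force: 1.1
```

```bash
python3 c.py
```

```text
11.4167 push -2.131615500383639 [-2.1 -0.1  1.3] [-0.26  0.68  0.04] tray x,y -0.015515736717484909 -0.04925866440012746 0.05404954118203642
panel X 91 [-0.0086 -0.0065  0.001 ] 0.06146825443996207
panel X 57 [-0.0081 -0.0061 -0.0005] 0.06147036110381754
edge 0.61 -0.007421990208891881 -0.000828172049915306 0.060925434952837754
```

Nearly shut; I'll continue in 1 mm steps.

{"op": "move_arm", "data": {
  "rows": [
    {"translation": [0.1, 0, 0], "rot": [0, 0, 0], "hand": 1},
    {"translation": [0.1, 0, 0], "rot": [0, 0, 0], "hand": 1},
    {"translation": [0.1, 0, 0], "rot": [0, 0, 0], "hand": 1}
  ]
}}

```text
t: 11.77
eef_pos: [0.5255, -0.0574, 0.0541]
ee_rot: [3.142, 0.0, 0.124]
force: [-3.0, -0.3, 1.5]
width: 0.0011
gripper_force: 1.3
```

{"op": "move_arm", "data": {
  "rows": [
    {"translation": [0.1, 0, 0], "rot": [0, 0, 0], "hand": 1},
    {"translation": [0.1, 0, 0], "rot": [0, 0, 0], "hand": 1},
    {"translation": [0.1, 0, 0], "rot": [0, 0, 0], "hand": 1}
  ]
}}

```text
t: 12.02
eef_pos: [0.5266, -0.0573, 0.0541]
ee_rot: [-3.142, -0.0, 0.125]
force: [-2.4, -0.3, 2.0]
width: 0.0005
gripper_force: 1.3
```

{"op": "move_arm", "data": {
  "rows": [
    {"translation": [0.1, 0, 0], "rot": [0, 0, 0], "hand": 1},
    {"translation": [0.1, 0, 0], "rot": [0, 0, 0], "hand": 1},
    {"translation": [0.1, 0, 0], "rot": [0, 0, 0], "hand": 1}
  ]
}}

```text
t: 12.27
eef_pos: [0.5277, -0.0571, 0.0541]
ee_rot: [3.142, -0.0, 0.124]
force: [-2.9, 0.2, 1.7]
width: 0.0003
gripper_force: 1.2
```

{"op": "move_arm", "data": {
  "rows": [
    {"translation": [0.05, 0, 0], "rot": [0, 0, 0], "hand": 1},
    {"translation": [0.05, 0, 0], "rot": [0, 0, 0], "hand": 1},
    {"translation": [0.05, 0, 0], "rot": [0, 0, 0], "hand": 1}
  ]
}}

```text
t: 12.52
eef_pos: [0.528, -0.0571, 0.0541]
ee_rot: [3.142, 0.0, 0.124]
force: [-3.1, -0.3, 2.2]
width: 0.0004
gripper_force: 1.4
```

```bash
python3 c.py
```

```text
12.5167 push -3.080417174923501 [-3.1 -0.3  2.2] [-0.17  0.96 -0.06] tray x,y -0.01215044033786532 -0.04928560574068516 0.054071183961048555
panel X 100 [-0.0064 -0.0037  0.0023] 0.06275776590572724
panel X 62 [-0.0051 -0.0033  0.0016] 0.0618637016546445
```

{"op": "move_arm", "data": {
  "rows": [
    {"translation": [0.1, 0, 0], "rot": [0, 0, 0], "hand": 1},
    {"translation": [0.1, 0, 0], "rot": [0, 0, 0], "hand": 1},
    {"translation": [0.1, 0, 0], "rot": [0, 0, 0], "hand": 1}
  ]
}}

```text
t: 12.87
eef_pos: [0.5284, -0.0571, 0.0539]
ee_rot: [3.142, 0.001, 0.124]
force: [-5.7, -0.7, 3.0]
width: 0.0007
gripper_force: 2.5
```

{"op": "move_arm", "data": {
  "rows": [
    {"translation": [0.05, 0, 0], "rot": [0, 0, 0], "hand": 1},
    {"translation": [0.05, 0, 0], "rot": [0, 0, 0], "hand": 1},
    {"translation": [0.05, 0, 0], "rot": [0, 0, 0], "hand": 1}
  ]
}}

```text
t: 13.12
eef_pos: [0.5285, -0.0571, 0.0538]
ee_rot: [3.142, 0.002, 0.124]
force: [-6.0, -0.4, 4.9]
width: 0.0001
gripper_force: 3.2
```

{"op": "move_arm", "data": {
  "rows": [
    {"translation": [0.1, 0, 0], "rot": [0, 0, 0], "hand": 1},
    {"translation": [0.1, 0, 0], "rot": [0, 0, 0], "hand": 1},
    {"translation": [0.1, 0, 0], "rot": [0, 0, 0], "hand": 1},
    {"translation": [0.1, 0, 0], "rot": [0, 0, 0], "hand": 1}
  ]
}}

```text
t: 13.45
eef_pos: [0.5286, -0.0572, 0.0537]
ee_rot: [3.142, 0.003, 0.124]
force: [-8.2, -0.0, 5.0]
width: 0.0001
gripper_force: 4.4
```

```bash
python3 c.py; python3 -c "
from h import *
im,P,M=cloud('side');ti,TP,_=cloud('top')
for P in (P,TP):
    L=P[...,:2]-O;X=L@AX;Y=L@AY;Z=P[...,2]
    k=(abs(X-.017)<.03)&(abs(Y-.088)<.05)&(Z>.098)&(Z<.12)
    if k.sum()>5: r=cv2.minAreaRect((np.c_[X[k],Y[k]]*1000).astype(np.float32));print('filler',k.sum(),np.round(r[0],1),np.round(r[1],1),r[2])
A=cv2.resize(im[130:270,190:350],None,fx=3,fy=3);B=cv2.resize(ti[120:240,190:320],(A.shape[0]*13//12,A.shape[0]))[:,:310]
cv2.imwrite('pics/shut.png',np.hstack([A,B])[:,:,::-1])"
```

```text
13.45 push -8.117115826365287 [-8.2 -0.   5. ] [-0.02  3.21  0.06] tray x,y -0.011634142223869678 -0.04939629746588505 0.05365865898252313
panel X 101 [-0.006  -0.0031  0.0026] 0.0629742825534313
panel X 62 [-0.0052 -0.0029  0.0009] 0.062260121222193376
edge 0.79 -3.491499563122264e-05 -0.0012446605322964177 0.059681386265014735
filler 14 [ 14.8 113.6] [ 8.6 29.3] 89.91751098632812
```

View pics/shut.png

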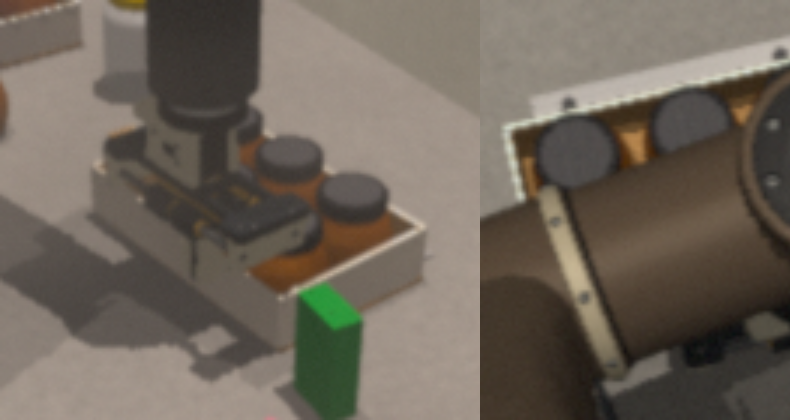

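The panel is flush: it has hit the stop, and the force rises with no further travel. It shows vertical along its full length, from (95,180) to (280,340). I'll press slightly firmer.

{"op": "move_arm", "data": {
  "rows": [
    {"translation": [0.1, 0, 0], "rot": [0, 0, 0], "hand": 1},
    {"translation": [0.2, 0, 0], "rot": [0, 0, 0], "hand": 1},
    {"translation": [0.2, 0, 0], "rot": [0, 0, 0], "hand": 1},
    {"translation": [0.2, 0, 0], "rot": [0, 0, 0], "hand": 1},
    {"translation": [0.2, 0, 0], "rot": [0, 0, 0], "hand": 1},
    {"translation": [0.2, 0, 0], "rot": [0, 0, 0], "hand": 1}
  ]
}}

```text
t: 14.15
eef_pos: [0.5287, -0.0573, 0.0533]
ee_rot: [3.142, 0.007, 0.123]
force: [-13.1, 0.8, 9.0]
width: 0.0004
gripper_force: 6.8
```

{"op": "move_arm", "data": {
  "rows": [
    {"translation": [0, 0, 0], "rot": [0, 0, 0], "hand": 1},
    {"translation": [0, 0, 0], "rot": [0, 0, 0], "hand": 1},
    {"translation": [0, 0, 0], "rot": [0, 0, 0], "hand": 1},
    {"translation": [0, 0, 0], "rot": [0, 0, 0], "hand": 1},
    {"translation": [0, 0, 0], "rot": [0, 0, 0], "hand": 1},
    {"translation": [0, 0, 0], "rot": [0, 0, 0], "hand": 1}
  ]
}}

```text
t: 14.65
eef_pos: [0.5287, -0.0573, 0.0533]
ee_rot: [3.142, 0.007, 0.123]
force: [-14.4, 0.1, 9.6]
width: 0.0007
gripper_force: 6.8
```

```bash
python3 -c "
from station import arm
print(arm.job_done())"
```

```text
the job is handed in; nothing more can be done
None
```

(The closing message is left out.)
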